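# Turn the bottle to the engraver and swing the engraver in

## Robot

A 6-joint arm with a two-finger parallel gripper is mounted at the origin on the work surface. World frame = base frame: x ahead of the robot, y to its left, z up, the work surface at z = 0. Lengths are in m, angles in rad, forces in N, time in s.
With the tool pointing down it reaches from about 0.35 to 0.775 m from the base axis. Payload 5.5 kg.
Tool frame: the origin (TCP) lies midway between the tips of the shut fingers; the grasp point (between the pads) lies 19 mm behind it; z points along the fingers, y is the direction in which the jaws open and shut (so a half turn about z gives the same grasp; the last joint's range is limited). The gripper opens to 85 mm and grips with 20 to 120 N. Pads are 22 mm wide; open, the fingers measure 114 mm over their backs; the gripper's body (76 mm by 85 mm) begins 54 mm behind the grasp point. The pads swing forward as they close: fully open they stand 13 mm farther back than shut.
Start: joints at [-1.346, 0.313, 0.046, 1.304, 0, 1.431], TCP at [0.205, -0.537, 0.231] pointing down, gripper open.
Joint ranges: [-2.76, 2.76], [-0.86, 1.69], [-1.03, 1.26], [-2.2, 2.34], [-1.47, 1.5], [-3.14, 3.14]. Speed limits (rad/s): [2.57, 2.57, 3.14, 3.14, 3.14, 3.14].

## Interface

Orientations are given as a unit quaternion [w, x, y, z].
In Python, from workcell import env gives the robot as it stands.
- The arm moves only by the shell command python3 -m pendant 'ROWS' [FORCE]. ROWS is JSON, a list of rows, each a list of 3 entries, a list of its own where there are three numbers: the shift along the tool's x, y, z each as a share of 20 mm, from -1 to 1, then the turn about the tool's z as a share of 6 degrees, from -1 to 1, then the closure, from -1 (fully open) to 1 (shut). In form: [[[tx, ty, tz], turn, claw], ...]. A call has 1 to 12 rows; each row shifts and turns the commanded pose from where the row before left it, along the tool's axes as they then stand; what a row does not reach is not made up. A row lasts 1/8 s, in which the tool goes at most 62.5 mm and 10.7 degrees, less where a joint would pass 70% of its speed; a pose out of reach is approached as far as the arm can. A call with a number of a shift or a turn outside -1 to 1 is refused whole. A call with a gripper value outside its range is refused whole. The fingers move at their own pace and stop on an object; FORCE is the grip in N (left out, the last holds). Time passes only in rows, so rows that do not move let the fingers close. It gives the time, the measured TCP pose, the force and the opening at its end, in the units of the state.
- env.get_state(): the state, without advancing time (a new reading comes with each control period).
- env.read_camera(name): name is "side" or "top"; returns a dict with "color" (400x640x3 uint8, blue, green, red), "mtx" (3x3 intrinsics, pixels), "view" (4x4, takes a point from world to camera coordinates). Camera axes: x right, y down, z forward; pixel columns grow to the right and rows downward; lengths in m; the calibration is good to about 2 mm. A picture is of the moment at which its call begins. There is no depth.
- env.hand_in(): hands the job in, once; it reports no verdict.
Trained networks look in the newest picture that a camera, given by its name, has taken for a name from the list of things; names that differ only in an ending like _2 or _b are one class to them, and where a whole thing is asked for, a point or a joint stands for the part that bears it (a point fixed in the world has none). Each returns a list of dicts, best first, with "p" (0 to 1); they miss things now and then, are a little off and sometimes report something else, mostly with a low value. They report only what shows in the picture. A call takes as long as a camera call.
- env.boxes_of(camera, thing): "location" ([column, row] in pixels, amid what is visible of it).
- env.cut_out(camera, thing): "region" (400x640 bool, what is visible of it) and "location" ([column, row] in pixels, amid what is visible of it).
The state is a dict: "clock": time; "joint_pos": joint angles; "qvel": joint speeds; "tau": joint torques, N m; "tcp_pos": TCP position; "orientation": TCP orientation; "wrist_force": force on the tool from outside, world axes, zero at the start; "ft_torque": the same for the moment, N m; "finger_gap": finger opening in m.
Only numpy, scipy, OpenCV 4.12 (cv2) and the standard library are available. Lean on these libraries where they do the work, as an engineer would, in place of code of your own. Each camera call takes 0.05 s, during which the arm holds its last target.

## Task

Push the turntable round by its spokes with a fingertip until the spoke with the red tip points straight at the brass pointer, then push the engraver's swing arm in over the bottle as far as it will go. Push gently; do not grip or lift anything, do not touch the bottle lying in the cradle, and leave everything else on the table where it is.

Things in the scene. Friction and masses are not known exactly. Their poses are not given: they have to be found in the camera images.
- base: fixed metal base of the engraving fixture on the table: disc 110 mm across and 30 mm high, origin at the disc's centre on the table. Its -x axis points to the brass pointer, its +y axis to the post of the swing arm. Two flat feet, 8 mm thick, run from the disc to the pointer (32 mm wide) and to the post (34 mm wide).
- pointer (a point): tip of the brass pointer, a wedge-nosed block 32 mm wide, 37 mm deep and 48 mm high fixed on the base, 148 mm from the turntable's axis; the tip is 43 mm above the table and points at the axis
- turntable: grey turntable on the base, a disc of radius 64 mm whose top is 46 mm above the table. Turns without end either way about its vertical axis and stays where it is left (about 0.12 N m of friction). Origin on the axis, 30 mm above the table; its x axis runs along the red-tipped spoke.
- hub (a point): point on the turntable's axis at the height of the spokes' middle, 40 mm above the table. Four steel spokes at 90 degrees (along the turntable's +x, +y, -x, -y), each 10 mm wide, 12 mm high (34 to 46 mm above the table), run from the disc to an upright steel pin, 12 mm thick, 118 mm from the axis; the pin is topped by a ball 20 mm across, up to 82 mm above the table. One ball is red, three black.
- red_tip (a point): centre of the red ball on the pin at the end of the red-tipped spoke, 118 mm from the axis, 72 mm above the table
- bottle: amber bottle with gold cap lying loose in the turntable's cradle along its x axis, cap towards the red tip: 102 mm long, 46 mm wide, 28 mm thick, from 46 to 74 mm above the table. Origin at its underside, on the turntable's axis. The cradle's walls are 9 mm high. Not to be touched.
- swing_arm (a joint): angle of the engraver's swing arm about its vertical post: 0 is swung right out (arm along the base's -x), it grows anticlockwise seen from above, and 1.571 is fully in against its stop (arm along the base's -y, engraver over the turntable's axis). It stays where it is left (about 0.12 N m of friction).
- pivot (a point): axis of the swing arm, at the middle of the arm's height, 112 mm above the table, 185 mm from the turntable's axis along the base's +y. The steel post below is 22 mm across; a grey hub 34 mm across tops it, up to 130 mm above the table.
- swing_mid (a point): point on the middle line of the swing arm 90 mm from the pivot, 112 mm above the table. The arm is a steel bar 12 mm wide and 16 mm high (104 to 120 mm above the table), carrying at 185 mm from the pivot an upright grey engraving pen, 32 mm across, from 82 mm (its point) to 202 mm above the table.
- flacon1: loose upright amber bottle with gold cap, 46 x 30 mm and 115 mm high; origin at the centre of its underside; to be left alone
- flacon2: second such bottle; origin at the centre of its underside; to be left alone
- flacon3: third such bottle; origin at the centre of its underside; to be left alone
- vial: loose white spray vial, 28 mm wide, 90 mm high; origin at the centre of its underside; to be left alone
- cap: loose gold cap, 24 mm wide and 24 mm high, on the table near the fixture; origin at the centre of its underside; to be left alone
- dish: small loose white ceramic dish, 80 mm wide, 20 mm high, beyond the fixture; origin at the centre of its underside; to be left alone
- jar: loose white plastic bottle, 48 mm wide, 100 mm high; origin at the centre of its underside; to be left alone
- brush: loose cleaning brush, 160 mm long, lying flat; origin at the centre of its underside; to be left alone

How it is judged:
By the outcome, as a careful person would: the job done as asked, in the order asked, and still so for the second after the job is handed in, with the robot touching nothing.
It also fails if it takes over 72 s, if anything falls off the work surface, if the arm or the gripper's body presses on something with over 40 N, if the wrist force passes 120 N, or if a joint passes its speed limit or range.

## Working session

There is one attempt and no reset: what is moved stays moved. The work goes in short steps, Python scripts to look and compute and a shell command to move; the robot and the scene stay as the last step left them, time stands still between calls to the robot, and variables do not carry over. Pictures are saved under pics/ and viewed, and the job is handed in when it is done.

```bash
ls; mkdir -p pics; python3 - <<'E'
from workcell import env
import cv2
print(env.get_state())
for c in("top","side"):
    r=env.read_camera(c); cv2.imwrite(f"pics/{c}0.png",r["color"]); print(c,r["mtx"].tolist(),r["view"].tolist())
    for t in("base","pointer","turntable","hub","red_tip","bottle","swing_arm","pivot","swing_mid","flacon1","vial","cap","dish","jar","brush"):
        try: print(t,[( [round(float(v)) for v in d["location"]],round(d["p"],2)) for d in env.boxes_of(c,t)])
        except Exception as e: print(t,e)
E
```

```text
pics
{'clock': 0.0, 'joint_pos': array([-1.34559655e+00,  3.14001363e-01,  4.49704158e-02,  1.30363144e+00,
       -1.30037969e-05,  1.43120477e+00]), 'qvel': array([ 1.35406715e-04,  8.90923549e-04, -1.61664739e-04, -2.64032503e-05,
        1.76604254e-06, -1.84179605e-06]), 'tau': array([-4.06003128e-04, -4.80633795e+01,  2.98531061e+01,  1.94634777e-02,
       -2.92445366e-04, -1.19373260e-05]), 'tcp_pos': array([ 0.20500622, -0.53664589,  0.23040485]), 'orientation': array([-9.31894741e-04,  9.83411545e-01,  1.81385947e-01, -4.64211592e-05]), 'wrist_force': array([-0.28768795, -0.4090286 ,  0.40178489]), 'ft_torque': array([ 0.03569295,  0.00733505, -0.04076357]), 'finger_gap': 0.08516826239737477}
top [[423.84313510761723, 0.0, 324.83186137455493], [0.0, 423.84313510761723, 193.88369765013414], [0.0, 0.0, 1.0]] [[0.015247251162477344, -0.9998695584244927, -0.00532798911388375, -0.012625184811684785], [-0.9788496794392086, -0.013839064585610735, -0.2041121881543417, 0.5637399191498332], [0.20401182905348017, 0.008327450234292794, -0.9789330044384288, 1.2203997930226187], [0.0, 0.
[... 833 characters left out ...]
9, 0.13257706053221557], [0.08718109885978484, 0.8384631148566714, -0.5379396444085974, 1.2951661208993046], [0.0, 0.0, 0.0, 1.0]]
base [([290, 177], 0.88)]
pointer [([292, 174], 0.95), ([326, 224], 0.24)]
turntable [([326, 224], 0.75), ([326, 154], 0.6)]
hub [([326, 226], 0.55)]
red_tip [([322, 224], 0.66)]
bottle [([323, 216], 0.69)]
swing_arm [([278, 174], 0.73)]
pivot [([278, 173], 0.69), ([292, 177], 0.6)]
swing_mid [([274, 173], 0.98), ([293, 182], 0.53)]
flacon1 [([262, 329], 0.9), ([387, 323], 0.79), ([296, 336], 0.6)]
vial [([345, 316], 0.77), ([298, 334], 0.73), ([389, 320], 0.32)]
cap [([361, 265], 0.66)]
dish [([380, 206], 0.47)]
jar [([324, 155], 0.7)]
brush [([279, 170], 0.71)]
```

```bash
python3 - <<'E'
import cv2
for c,(x,y,w,h) in {"top":(150,80,360,220),"side":(220,60,220,280)}.items():
    i=cv2.imread(f"pics/{c}0.png")
    s=min(800/w,600/h); cv2.imwrite(f"pics/{c}0z.png",cv2.resize(i[y:y+h,x:x+w],None,fx=s,fy=s,interpolation=cv2.INTER_CUBIC)); print(c,s)
E
```

```text
top 2.2222222222222223
side 2.142857142857143
```

View pics/top0.png

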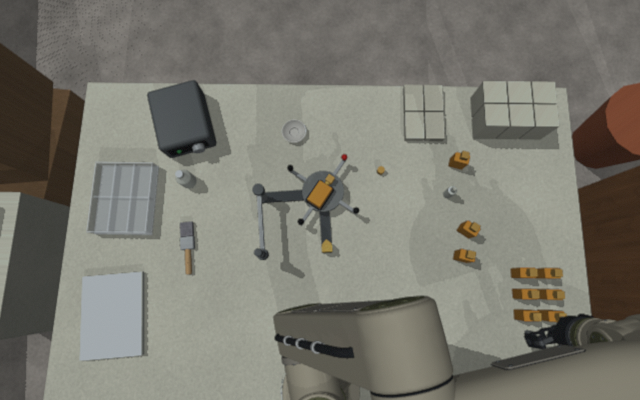

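View pics/side0.png

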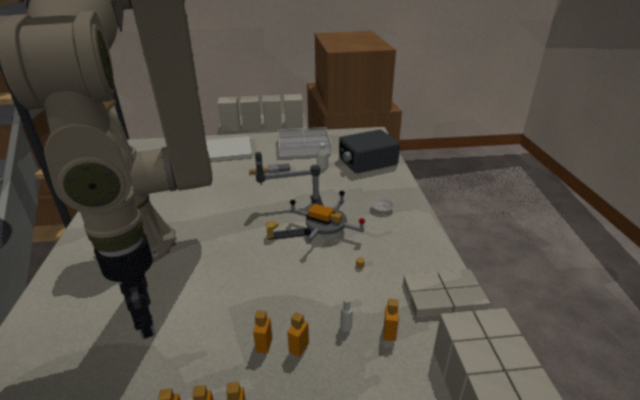

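View pics/top0z.png

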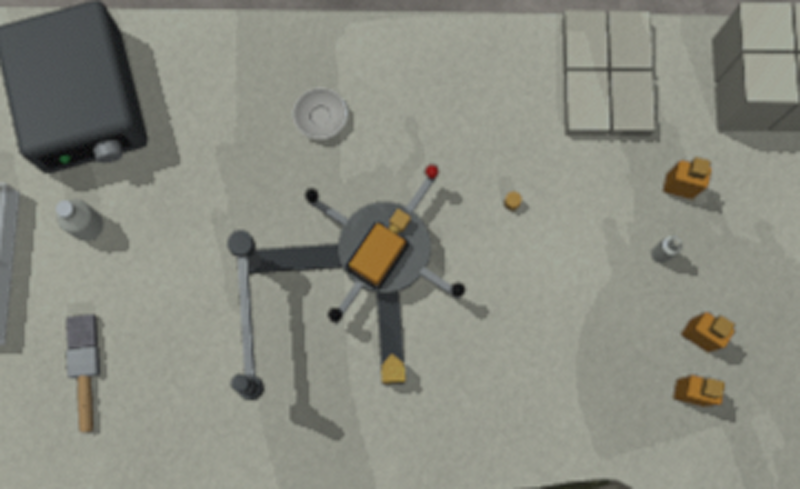

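View pics/side0z.png

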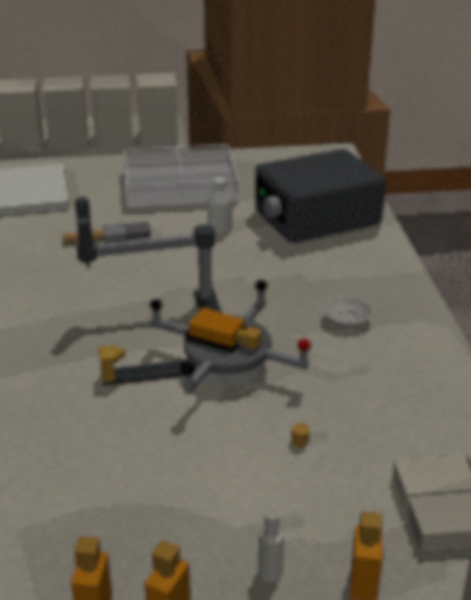

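Seen in the top picture: red ball at (344,157) and black balls at (290,168), (301,222) and (356,210). The brass pointer is at (327,247), the swing post at (258,190) and the pen at (262,254). Next I fit the fixture pose.

```bash
cat > h.py <<'E'
import numpy as np, cv2
from workcell import env
def proj(r,P):
    P=np.atleast_2d(P); c=P@r["view"][:3,:3].T+r["view"][:3,3]; q=c@r["mtx"].T; return q[:,:2]/q[:,2:]
def back(r,uv,z):
    uv=np.atleast_2d(np.array(uv,float)); R=r["view"][:3,:3]; C=-R.T@r["view"][:3,3]
    d=np.c_[uv,np.ones(len(uv))]@np.linalg.inv(r["mtx"]).T@R
    return C+d*((z-C[2])/d[:,2])[:,None]
def red(r,near=None):
    i=r["color"].astype(int); b,g,rr=i[...,0],i[...,1],i[...,2]
    m=((rr>90)&(g<0.45*rr)&(b<0.6*rr)).astype(np.uint8); m[:,560:]=0; m[:100]=0
    n,l,s,c=cv2.connectedComponentsWithStats(m); return [(c[k],s[k,4]) for k in range(1,n)]
def darkc(r,uv,w=6):
    # weighted centroid of dark blob near uv
    u,v=map(int,np.round(uv)); p=cv2.cvtColor(r["color"],cv2.COLOR_BGR2GRAY)[v-w:v+w+1,u-w:u+w+1].astype(float)
    m=np.clip(60-p,0,None); yy,xx=np.mgrid[v-w:v+w+1,u-w:u+w+1]; return np.array([(m*xx).sum(),(m*yy).sum()])/m.sum()
E
python3 - <<'E'
from h import *
t=env.read_camera("top"); s=env.read_camera("side")
print(red(t),red(s))
B=[red(t)[0][0]]+[darkc(t,p) for p in((290,168),(301,222),(356,210))]
print(np.round(B,1)); W=back(t,B,.072); print(W.round(4))
c=(W[0]+W[2])/2; c2=(W[1]+W[3])/2; print(c,c2)
for k in range(4):
    d=W[k]-(c+c2)/2; print(np.hypot(*d[:2]),np.degrees(np.arctan2(d[1],d[0])))
print(proj(s,W).round(1))
print("pointer", back(t,[(327,243)],.045), "pivot",back(t,[(258.3,189.5)],.13),"pen",back(t,[(261.5,252.5)],.202))
for n in("pointer","swing_arm","pivot","swing_mid","base","turntable","cap"):
  for c_ in("top","side"):
    for d in env.cut_out(c_,n)[:2]:
        ys,xs=np.nonzero(d["region"]); print(n,c_,round(d["p"],2),len(xs),xs.min(),xs.max(),ys.min(),ys.max(),np.round(d["location"],1))
E
```

```text
[(array([344.        , 156.89473684]), np.int32(19))] [(array([361.5, 219.5]), np.int32(8))]
[[344.  156.9]
 [290.1 168. ]
 [300.6 221.4]
 [355.7 210.2]]
[[ 0.6766 -0.0609  0.072 ]
 [ 0.6394  0.1018  0.072 ]
 [ 0.4773  0.0657  0.072 ]
 [ 0.513  -0.0966  0.072 ]]
[0.57690766 0.00237353 0.072     ] [0.57620664 0.00261463 0.072     ]
0.1184092841525087 -32.384011726860166
0.11753877372530326 57.698746532426725
0.11768828189970941 147.53232261915159
0.11771179558427429 -122.65238236581972
[[360.8 220.6]
 [340.6 192.8]
 [291.6 201.9]
 [306.7 231.7]]
pointer [[ 0.41738789 -0.01295517  0.045     ]] pivot [[0.5589694 0.1849645 0.13     ]] pen [[0.376076   0.15652028 0.202     ]]
pointer top 0.6 1337 252 331 183 259 [274.9 203.7]
pointer side 0.57 1323 255 343 152 239 [289.7 173.6]
swing_arm top 0.78 458 253 268 184 259 [260.8 233.1]
swing_arm side 0.56 569 256 320 153 183 [276.7 174.2]
swing_arm side 0.54 1020 290 364 190 243 [325.7 223.8]
pivot top 0.7 1375 252 331 182 259 [272.3 203.7]
pivot side 0.62 1452 255 343 152 239 [291.3 177.6]
swing_mid top 0.9 480 253 267 184 259 [257.6 222.7]
swing_mid top 0.53 1281 253 330 183 258 [277.4 202. ]
swing_mid side 0.82 561 255 320 152 183 [276.4 173.3]
swing_mid side 0.53 1435 255 342 152 239 [290.5 174. ]
base top 0.79 1330 252 331 184 259 [278.8 200.9]
base side 0.57 1352 256 341 152 240 [291.  176.5]
base side 0.56 732 288 309 313 356 [298.  335.4]
turntable top 0.78 1368 287 359 154 225 [328. 188.]
turntable side 0.82 1028 290 365 190 243 [325.4 225.5]
turntable side 0.74 1398 255 343 152 239 [290.2 179.4]
cap top 0.48 56 376 384 166 174 [382.1 170.2]
cap side 0.6 87 356 364 257 268 [360.4 264.2]
```

```bash
python3 -m pendant '[[[0.985,-0.507,0],0,1],[[0.985,-0.507,0],0,1],[[0.985,-0.507,0],0,1],[[0.985,-0.507,0],0,1],[[0.985,-0.507,0],0,1],[[0.985,-0.507,0],0,1],[[0.985,-0.507,0],0,1],[[0.985,-0.507,0],0,1],[[0.985,-0.507,0],0,1],[[0.985,-0.507,0],0,1],[[0.985,-0.507,0],0,1],[[0.985,-0.507,0],0,1]]' 20
```

```text
clock: 3.9
tcp_pos: [0.3835, -0.3378, 0.2314]
orientation: [0.0, 0.983, 0.182, 0.0]
wrist_force: [-0.3, 0.6, 0.1]
finger_gap: 0.0005
```

```bash
python3 -m pendant '[[[0.985,-0.507,0],0,1],[[0.985,-0.507,0],0,1],[[0.985,-0.507,0],0,1],[[0.985,-0.507,0],0,1],[[0.985,-0.507,0],0,1],[[0.985,-0.507,0],0,1],[[0.985,-0.507,0],0,1],[[0.985,-0.507,0],0,1],[[0.985,-0.507,0],0,1],[[0.985,-0.507,0],0,1],[[0.985,-0.507,0],0,1],[[0.985,-0.507,0],0,1]]' 
python3 -m pendant '[[[0.985,-0.507,0],0,1],[[0.985,-0.507,0],0,1],[[0.985,-0.507,0],0,1],[[0.985,-0.507,0],0,1],[[0.985,-0.507,0],0,1],[[0.985,-0.507,0],0,1],[[0.985,-0.507,0],0,1],[[0.985,-0.507,0],0,1],[[0,0,0],-1,1],[[0,0,0],-1,1],[[0,0,0],-1,1],[[0,0,0],-1,1]]' 
python3 -m pendant '[[[0,0,0],-1,1],[[0,0,0],-1,1],[[0,0,0],-1,1],[[0,0,0],-1,1],[[0,0,0],-1,1],[[0,0,0],-1,1],[[0,0,0],-1,1],[[0,0,0],-1,1],[[0,0,0],-1,1],[[0,0,0],-1,1],[[0,0,0],-1,1],[[0,0,0],-1,1]]' 
python3 -m pendant '[[[0,0,0],-1,1],[[0,0,0],-1,1],[[0,0,0],-1,1],[[0,0,0],-1,1],[[0,0,0],-1,1],[[0,0,0],0,1]]' 
python3 -c "
from workcell import env
print(env.get_state()['joint_pos'])"
```

```text
clock: 5.4
tcp_pos: [0.5606, -0.1397, 0.2314]
orientation: [0.0, 0.983, 0.182, 0.0]
wrist_force: [-0.7, -0.0, -0.1]
finger_gap: 0.0003
clock: 6.9
tcp_pos: [0.6788, -0.0085, 0.231]
orientation: [-0.0, 0.924, 0.383, -0.0]
wrist_force: [0.2, 0.6, 1.0]
finger_gap: -0.0
clock: 8.4
tcp_pos: [0.6787, -0.0086, 0.231]
orientation: [-0.0, 0.522, 0.853, -0.0]
wrist_force: [-0.1, -0.5, 0.1]
finger_gap: -0.0
clock: 9.15
tcp_pos: [0.6787, -0.0087, 0.2311]
orientation: [-0.0, 0.285, 0.958, -0.0]
wrist_force: [-0.4, 0.4, -0.5]
finger_gap: -0.0
[-1.30878151e-01  5.27322322e-01  3.69390080e-01  1.41304509e+00
 -5.75628458e-05  4.47858583e-01]
```

```bash
python3 -m pendant '[[[0,0,1],0,1],[[0,0,1],0,1],[[0,0,1],0,1],[[0,0,1],0,1],[[0,0,1],0,1],[[0,0,1],0,1],[[0,0,0],0,1]]' 
python3 - <<'E'
from h import *
for c,(x,y,w,h) in {"top":(230,100,200,150),"side":(240,120,200,150)}.items():
    r=env.read_camera(c); cv2.imwrite(f"pics/{c}1.png",cv2.resize(r["color"][y:y+h,x:x+w],None,fx=4,fy=4,interpolation=cv2.INTER_CUBIC))
E
```

```text
clock: 10.02
tcp_pos: [0.6771, -0.0087, 0.1093]
orientation: [-0.002, 0.286, 0.958, -0.0]
wrist_force: [-1.0, -0.2, 0.2]
finger_gap: 0.0001
```

View pics/side1.png

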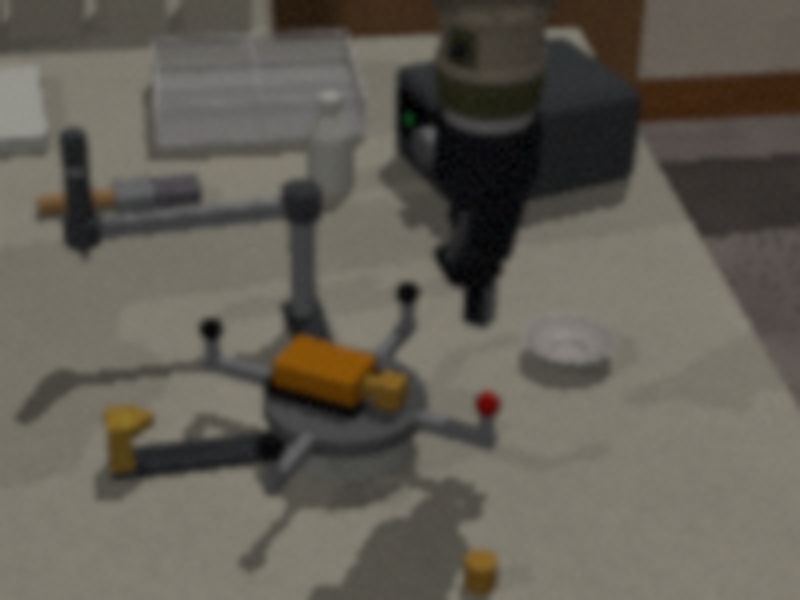

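View pics/top1.png

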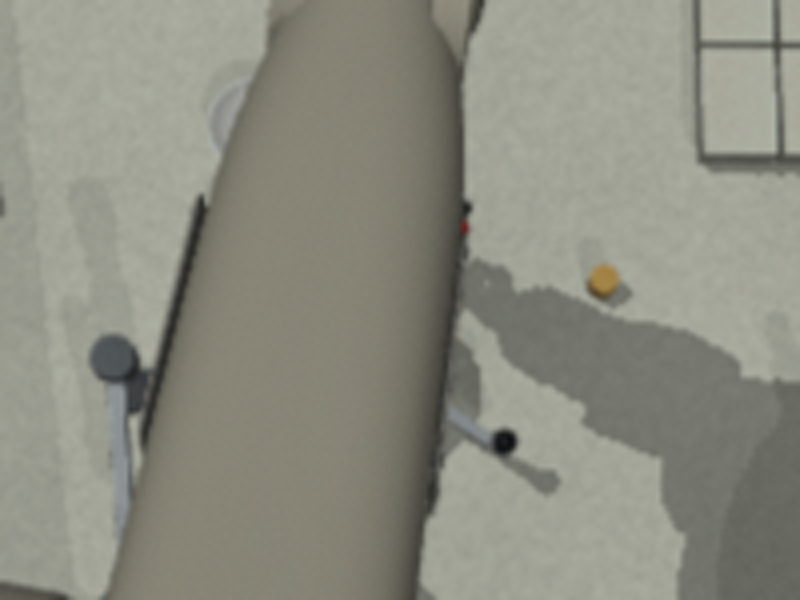

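```bash
python3 -m pendant '[[[0,0,0.85],0,1],[[0,0,0.85],0,1],[[0,0,0.85],0,1],[[0,0,0.85],0,1],[[0,0,0],0,1],[[0,-0.5,0],0,1],[[0,-0.5,0],0,1],[[0,-0.3,0],0,1],[[0,0,0],0,1]]' 
python3 - <<'E'
from h import *
for c,(x,y,w,h) in {"side":(240,120,200,150)}.items():
    r=env.read_camera(c); cv2.imwrite(f"pics/{c}2.png",cv2.resize(r["color"][y:y+h,x:x+w],None,fx=4,fy=4,interpolation=cv2.INTER_CUBIC)); print(red(r))
E
```

```text
clock: 11.25
tcp_pos: [0.664, -0.0318, 0.0439]
orientation: [0.0, 0.285, 0.958, 0.0]
wrist_force: [-0.1, -0.3, -0.7]
finger_gap: -0.0002
[(array([362. , 219.5]), np.int32(6))]
```

View pics/side2.png

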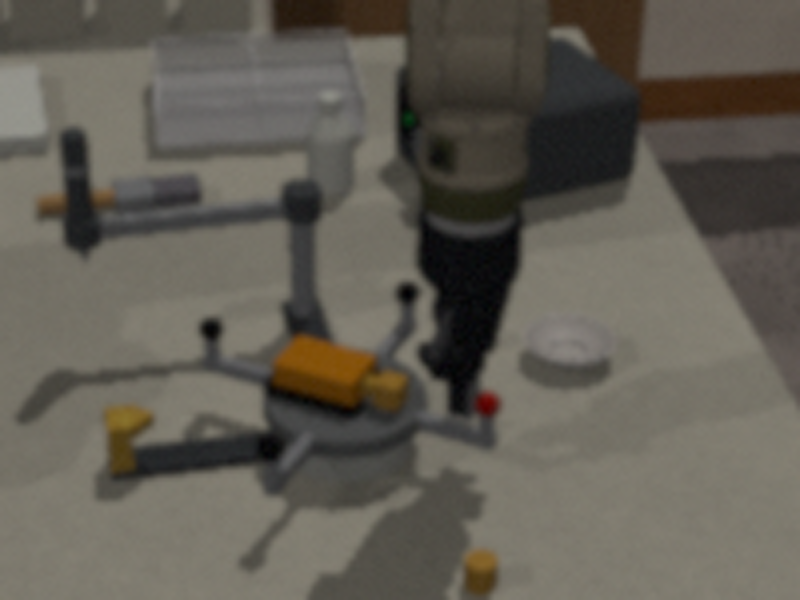

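```bash
python3 -m pendant '[[[0,0,0.35],0,1],[[-0.07,-0.486,0],1,1],[[-0.07,-0.486,0],1,1],[[-0.07,-0.486,0],1,1],[[-0.07,-0.486,0],1,1],[[-0.07,-0.486,0],1,1],[[0,0,0],0,1]]' 
cat > look.py <<'E'
import sys
from h import *
n=sys.argv[1]
st=env.get_state(); p=st["tcp_pos"]; o=st["orientation"]; A=np.array([.5765,.0025]); d=p[:2]-A
psi=np.degrees(2*np.arctan2(o[2],o[1]))
print("tcp r %.4f ang %.1f psi %.1f z %.4f"%(np.hypot(*d),np.degrees(np.arctan2(d[1],d[0])),psi,p[2]),"j",st["joint_pos"].round(2),"F",st["wrist_force"].round(1))
for c,(x,y,w,h) in {"side":(240,120,200,150),"top":(230,120,200,150)}.items():
    if c not in sys.argv[2:]: continue
    r=env.read_camera(c); cv2.imwrite(f"pics/{c}{n}.png",cv2.resize(r["color"][y:y+h,x:x+w],None,fx=4,fy=4,interpolation=cv2.INTER_CUBIC))
    for q,a in red(r):
        w=back(r,[q],.072)[0]; e=w[:2]-A; print(c,q,a,w.round(4),"r %.4f ang %.2f"%(np.hypot(*e),np.degrees(np.arctan2(e[1],e[0]))))
E
python3 look.py 3 side top
```

```text
clock: 12.18
tcp_pos: [0.6345, -0.0698, 0.0358]
orientation: [-0.0, 0.523, 0.852, -0.0]
wrist_force: [-0.2, 0.2, -0.3]
finger_gap: 0.0004
tcp r 0.0927 ang -51.3 psi 116.9 z 0.0358 j [-0.24  0.55 -0.09  0.94 -0.    0.87] F [-0.2  0.2 -0.3]
```

View pics/side3.png

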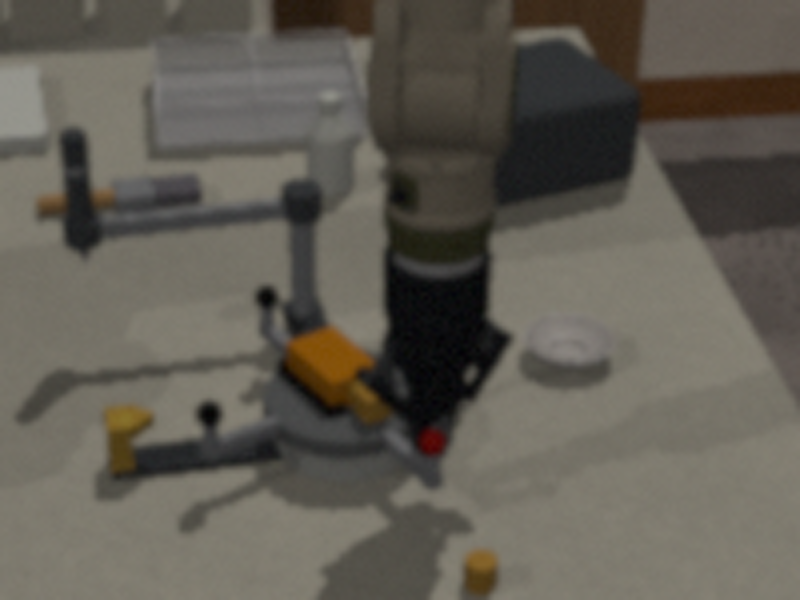

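```bash
python3 -m pendant '[[[-0.07,-0.486,0],1,1],[[-0.07,-0.486,0],1,1],[[-0.07,-0.486,0],1,1],[[-0.07,-0.486,0],1,1],[[-0.07,-0.486,0],1,1],[[-0.07,-0.486,0],1,1],[[0,0,0],0,1]]' 
python3 look.py 4 side top
```

```text
clock: 13.15
tcp_pos: [0.5802, -0.0894, 0.0362]
orientation: [-0.0, 0.76, 0.65, -0.0]
wrist_force: [-0.7, 0.4, -0.5]
finger_gap: 0.0001
tcp r 0.0920 ang -87.7 psi 81.0 z 0.0362 j [-0.29  0.46 -0.23  0.87 -0.    1.44] F [-0.7  0.4 -0.5]
```

View pics/side4.png

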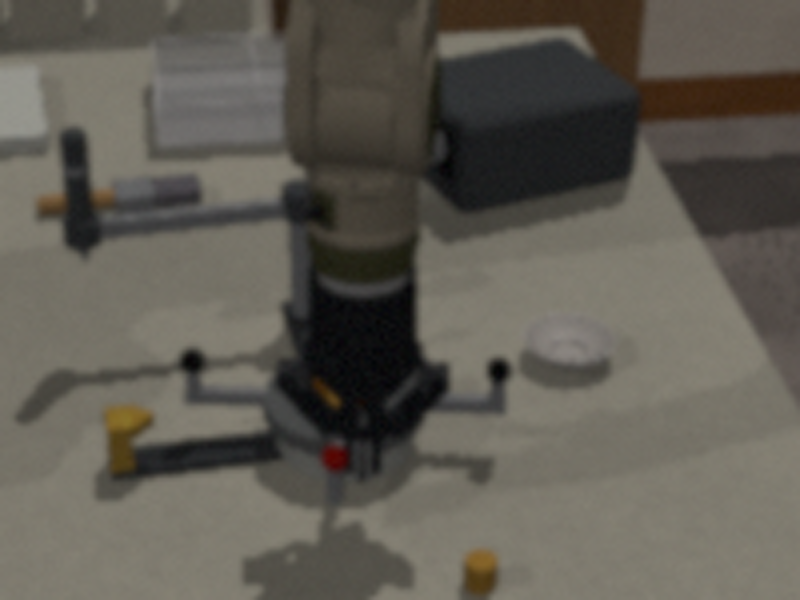

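View pics/top4.png

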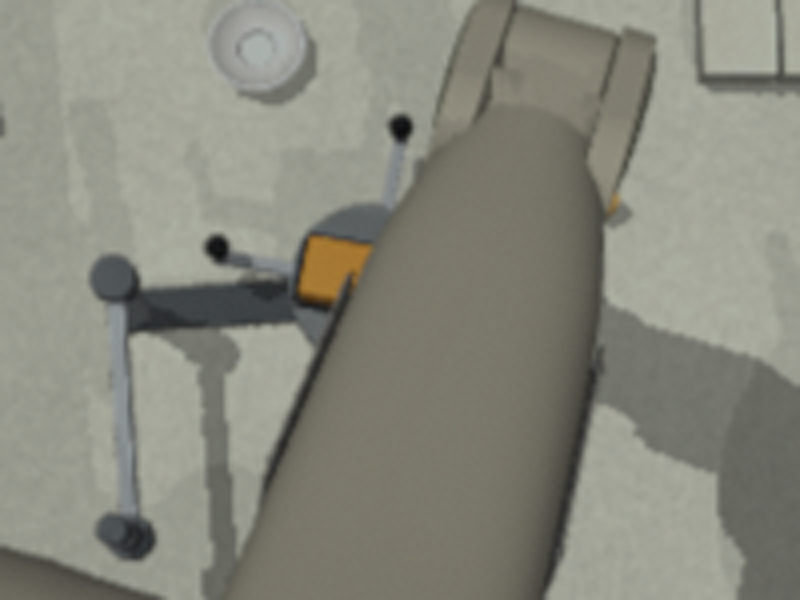

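```bash
python3 -m pendant '[[[-0.07,-0.486,0],1,1],[[-0.07,-0.486,0],1,1],[[-0.07,-0.486,0],1,1],[[-0.07,-0.486,0],1,1],[[-0.07,-0.486,0],1,1],[[-0.07,-0.486,0],1,1],[[-0.07,-0.486,0],1,1],[[-0.07,-0.486,0],1,1],[[-0.07,-0.486,0],1,1],[[0,0,0],0,1]]' 
cat >> look.py <<'E'
    if c=="top":
        g=cv2.cvtColor(r["color"],cv2.COLOR_BGR2GRAY)
        for k in map(float,(sys.argv[4].split(",") if len(sys.argv)>4 else [])):
            P=np.r_[A+.118*np.array([np.cos(np.radians(k)),np.sin(np.radians(k))]),.072]; uv=proj(r,P)[0]
            q=darkc(r,uv); q=darkc(r,q,5); e=back(r,[q],.072)[0][:2]-A; print("black",q.round(1),"r %.4f ang %.2f"%(np.hypot(*e),np.degrees(np.arctan2(e[1],e[0]))))
E
python3 look.py 5 side top 25,-65
```

```text
clock: 14.5
tcp_pos: [0.5033, -0.0534, 0.0364]
orientation: [0.0, 0.972, 0.234, 0.0]
wrist_force: [-0.0, 1.0, 0.5]
finger_gap: -0.0001
tcp r 0.0921 ang -142.6 psi 27.1 z 0.0364 j [-0.26  0.33 -0.44  0.8   0.    2.4 ] F [-0.   1.   0.5]
black [306.2 154.5] r 0.1180 ang 25.91h.py:16: RuntimeWarning: invalid value encountered in divide
  m=np.clip(60-p,0,None); yy,xx=np.mgrid[v-w:v+w+1,u-w:u+w+1]; return np.array([(m*xx).sum(),(m*yy).sum()])/m.sum()
Traceback (most recent call last):
  File "look.py", line 16, in <module>
    q=darkc(r,uv); q=darkc(r,q,5); e=back(r,[q],.072)[0][:2]-A; print("black",q.round(1),"r %.4f ang %.2f"%(np.hypot(*e),np.degrees(np.arctan2(e[1],e[0]))))
                     ~~~~~^^^^^^^
  File "h.py", line 15, in darkc
    u,v=map(int,np.round(uv)); p=cv2.cvtColor(r["color"],cv2.COLOR_BGR2GRAY)[v-w:v+w+1,u-w:u+w+1].astype(float)
    ^^^
ValueError: cannot convert float NaN to integer
```

View pics/side5.png

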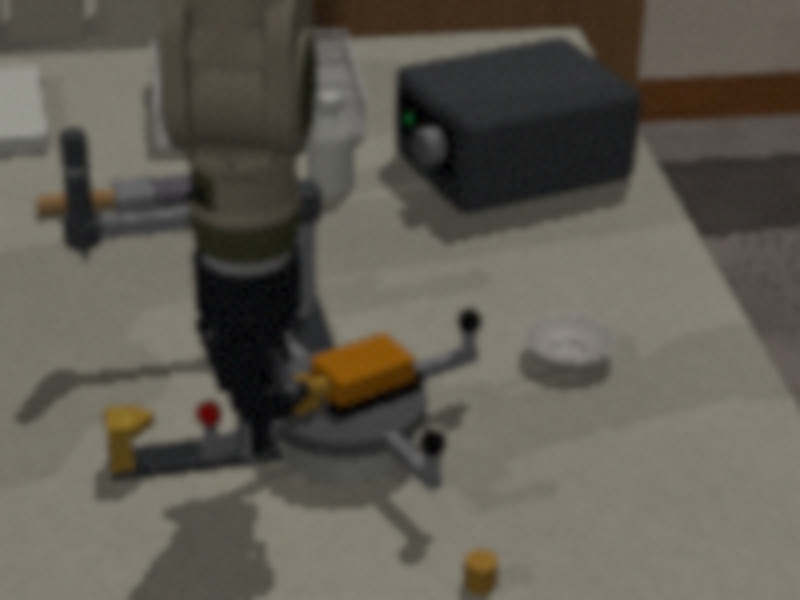

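View pics/top5.png

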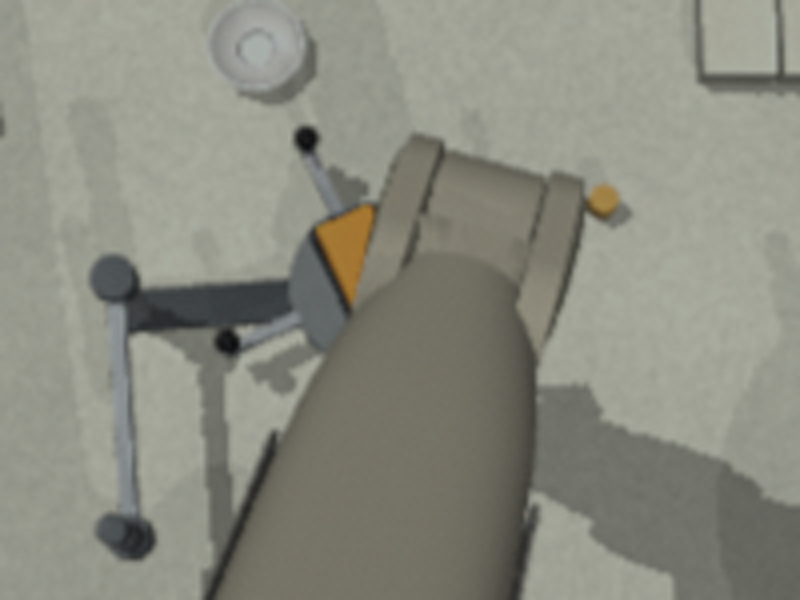

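```bash
python3 - <<'E'
from h import *
r=env.read_camera("top")
i=cv2.imread("pics/top0.png"); A=np.array([.5765,.0025])
hsv=cv2.cvtColor(i,cv2.COLOR_BGR2HSV)
m=np.zeros(i.shape[:2],np.uint8); m[235:262,315:340]=((hsv[235:262,315:340,1]>110)&(hsv[235:262,315:340,2]>80))
for y in range(236,258):
    xs=np.nonzero(m[y])[0]
    if len(xs): print(y,xs.min(),xs.max())
# candidate overlays for several yaws
for yaw in(4,5.5,7):
    a=np.radians(180+yaw); e=np.array([np.cos(a),np.sin(a)]); n=np.array([-e[1],e[0]])
    print(yaw,"tip",proj(r,np.r_[A+.148*e,.043]).round(1),"pivot top",proj(r,np.r_[A-.185*n,.13]).round(1), "backtop",proj(r,np.r_[A+.185*e,.048]).round(1))
g=cv2.cvtColor(i,cv2.COLOR_BGR2GRAY)
print(g[182:198,250:268])
# foot to pointer edges: dark rows
for y in (216,220,224,228,232,236): print(y,g[y,308:340])
E
```

```text
240 325 327
241 324 328
242 323 329
243 323 330
244 322 331
245 322 331
246 322 331
247 322 331
248 322 331
249 322 331
250 322 331
251 322 331
4 tip [[325.3 239.2]] pivot top [[257.6 187.9]] backtop [[326.  251.5]]
5.5 tip [[326.6 239.1]] pivot top [[257.7 189.6]] backtop [[327.6 251.4]]
7 tip [[327.9 239. ]] pivot top [[257.8 191.2]] backtop [[329.3 251.3]]
[[147 150 149 148 147 144 146 150 148 147 148 149 149 148 150 150 148 150]
 [147 149 149 152 146 131 127 119 120 121 132 143 148 151 152 150 150 148]
 [149 149 150 147 130 103  95  87  84  88  97 112 138 152 151 150 148 149]
 [149 151 149 131 103  84  80  78  79  77  78  84 114 143 150 150 149 147]
 [151 151 140 111  86  80  81  79  79  78  76  77  87 110 141 148 148 150]
 [151 152 128  96  83  82  82  79  79  79  79  75  73  75 128 150 151 151]
 [152 150 117  87  82  81  81  80  79  78  79  79  72  57 103 143 152 151]
 [148 148 112  85  83  81  81  80  79  79  78  78  74  54  75 135 154 153]
 [148 144 112  84  82  82  81  80  81  80  78  78  74  49  62 131 153 154]
 [149 148 121  89  82  83  82  79  79  79  80  80  65  42  58 1
[... 572 characters left out ...]
 110 112 131 141 154 159]
220 [160 160 144 119 111 109 110 112 131 151 157 123  79  61  60  61  61  62
  62  61  62  70 104 144 157 155 156 157 158 159 157 156]
224 [134 120 111 112 110 110 132 154 163 159 152 128  87  62  58  62  61  61
  61  60  62  63  85 137 155 154 155 159 158 155 156 155]
228 [110 107 108 108 112 126 134 134 141 147 148 148 108  67  56  58  57  57
  59  61  63  62  73 101 140 155 158 157 155 154 154 155]
232 [160 148 140 120 111 112 107 109 113 136 145 142 113  74  57  57  57  58
  59  59  60  62  71 100 141 154 152 151 150 150 149 154]
236 [152 154 156 157 158 157 155 155 156 152 146 142 120  82  57  58  57  59
  58  58  59  61  68  99 142 155 153 153 155 156 156 155]
```

```bash
python3 - <<'E'
from h import *
r=env.read_camera("top"); A=np.array([.5765,.0025])
g=cv2.cvtColor(cv2.imread("pics/top0.png"),cv2.COLOR_BGR2GRAY).astype(float)
def cross(v,th):
    out=[]
    for k in range(len(v)-1):
        if (v[k]-th)*(v[k+1]-th)<0: out.append(k+(v[k]-th)/(v[k]-v[k+1]))
    return out
M=[]
for y in range(218,239):
    c=[x+312 for x in cross(g[y,312:340],105)]
    # innermost pair around 325
    l=max(x for x in c if x<325); R=min(x for x in c if x>326); M.append(((l+R)/2,y,R-l))
M=np.array(M); print(M[::4].round(2))
W=back(r,M[:,:2],.008)-np.r_[A,0]; p=np.polyfit(W[:,0],W[:,1],1); print("foot1 dir yaw",np.degrees(np.arctan(p[0])),"offset",p[1], "yaw thru A",np.degrees(np.arctan2(W[:,1].mean(),W[:,0].mean()))-180)
M=[]
for x in range(272,296):
    c=[k+182 for k in cross(g[182:215,x],105)]
    l=max([k for k in c if k<196],default=None);R=min([k for k in c if k>198],default=None)
    if l and R: M.append((x,(l+R)/2,R-l))
M=np.array(M); print(M[::4].round(2))
k=abs(M[:,2]-np.median(M[:,2]))<1
W=back(r,M[k,:2],.008)-np.r_[A,0]; p=np.polyfit(W[:,1],W[:,0],1); print("foot2 dir yaw",-np.degrees(np.arctan(p[0])),"off",p[1],"thru A",np.degrees(np.arctan2(W[:,1].mean(),W[:,0].mean()))-90)
i=cv2.imread("pics/top0.png").astype(float); sat=i[...,2]-i[...,0]
for y in (241,243,245,247,249,251):
    v=sat[y,315:340]; v=np.clip(v-30,0,None); print(y, (v*np.arange(315,340)).sum()/v.sum())
for n,u,z in(("tip",(326,241),.045),("body",(326.6,247),.048),("pivot",(257.5,188.8),.13)):
    w=back(r,[u],z)[0][:2]-A; print(n,np.hypot(*w),np.degrees(np.arctan2(w[1],w[0])))
E
```

```text
[[324.72 218.    10.66]
 [324.9  222.    10.4 ]
 [325.21 226.    10.51]
 [325.59 230.    10.92]
 [325.68 234.    10.83]
 [325.95 238.    10.93]]
foot1 dir yaw 4.6420180460493645 offset -0.0007304307161869466 yaw thru A -354.97894703744635
[[272.   197.83  13.02]
 [276.   199.12  15.96]
 [280.   200.5   19.59]
 [288.   195.89  11.23]
 [292.   195.51  10.8 ]]
foot2 dir yaw 5.263446101834443 off -0.00012082134532216609 thru A 5.33026679391574
241 326.219512195122
243 326.5683760683761
245 326.49261992619927
247 326.43531468531467
249 326.7317073170732
251 326.37333333333333
tip 0.15371451031257025 -175.37591218085083
body 0.1718303580195373 -175.17847554153283
pivot 0.18549560759166406 94.79929361714905
```

```bash
python3 -m pendant '[[[-0.07,-0.486,0],1,1],[[-0.07,-0.486,0],1,1],[[-0.07,-0.486,0],1,1],[[-0.02,-0.08,0],0.16,1],[[0,0,0],0,1]]' 
python3 look.py 6 side top 5,95
```

```text
clock: 15.32
tcp_pos: [0.4886, -0.0269, 0.0363]
orientation: [0.0, 0.998, 0.07, 0.0]
wrist_force: [0.4, -0.1, -0.3]
finger_gap: -0.0004
tcp r 0.0927 ang -161.5 psi 8.1 z 0.0363 j [-0.22  0.3  -0.49  0.78 -0.    2.78] F [ 0.4 -0.1 -0.3]
side [287.16666667 215.        ] 6 [ 0.4605 -0.0059  0.072 ] r 0.1163 ang -175.85
black [317.9 151.3] r 0.1180 ang 7.91
black [283.2 193.6] r 0.1185 ang 97.97
```

View pics/top6.png

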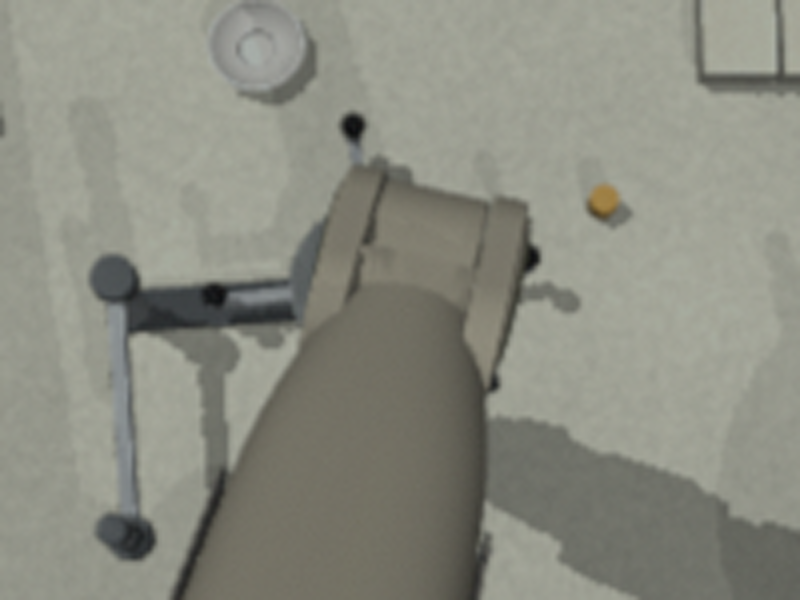

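```bash
python3 -m pendant '[[[-0.02,-0.13,0],0.25,1],[[-0.02,-0.11,0],0.2,1],[[0,0,0],0,1],[[0,0,0],0,1]]' 
python3 look.py 7 side top 5,95
```

```text
clock: 15.92
tcp_pos: [0.4869, -0.0219, 0.0363]
orientation: [-0.0, 0.999, 0.046, 0.0]
wrist_force: [-0.5, 0.3, 0.6]
finger_gap: 0.0001
tcp r 0.0929 ang -164.8 psi 5.3 z 0.0363 j [-0.21  0.3  -0.49  0.78  0.    2.84] F [-0.5  0.3  0.6]
side [286.875 213.875] 8 [4.598e-01 2.000e-04 7.200e-02] r 0.1167 ang -178.89
black [320.1 151.1] r 0.1178 ang 4.66
black [283.3 191.8] r 0.1177 ang 95.30
```

```bash
python3 -m pendant '[[[0,0.5,0],0,1],[[0,1,0],0,1],[[0,0.5,0],0,1],[[0,0,-1],0,1],[[0,0,-1],0,1],[[0,0,-1],0,1],[[0,0,-1],0,1],[[0,0,-1],0,1],[[0,0,-1],0,1],[[0,0,-1],0,1],[[0,0,-1],0,1],[[0,0,-1],0,1]]' 
python3 -m pendant '[[[0,0,-1],0,1],[[0,0,-0.8],0,1],[[0,1,0],0,1],[[0,1,0],0,1],[[0,1,0],0,1],[[0,1,0],0,1],[[0,1,0],0,1],[[0,0,0],0,1]]' 
python3 look.py 8 side top 5,95
```

```text
clock: 17.52
tcp_pos: [0.4903, -0.062, 0.2168]
orientation: [-0.0, 0.999, 0.046, -0.0]
wrist_force: [0.3, -0.2, 0.5]
finger_gap: -0.0004
clock: 18.52
tcp_pos: [0.4998, -0.1632, 0.2519]
orientation: [-0.0, 0.999, 0.045, -0.0]
wrist_force: [-0.3, 0.4, -0.1]
finger_gap: 0.0003
tcp r 0.1826 ang -114.8 psi 5.1 z 0.2519 j [-0.47  0.21 -0.04  1.32 -0.    2.58] F [-0.3  0.4 -0.1]
side [287.5 213.8] 10 [4.618e-01 4.000e-04 7.200e-02] r 0.1148 ang -178.96
top [324.76 227.8 ] 25 [ 0.4593 -0.0058  0.072 ] r 0.1175 ang -175.95
black [320. 151.] r 0.1181 ang 4.72
black [283.2 191.6] r 0.1181 ang 95.06
```

View pics/top8.png

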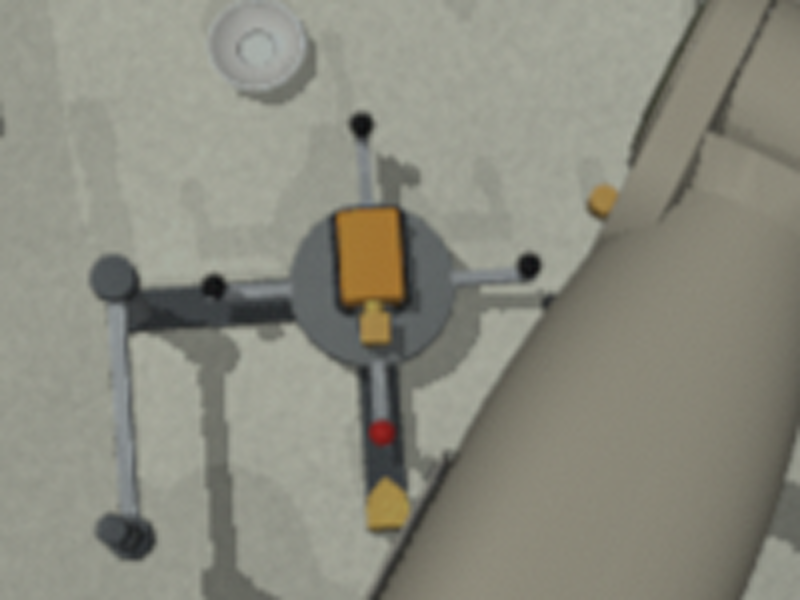

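View pics/side8.png

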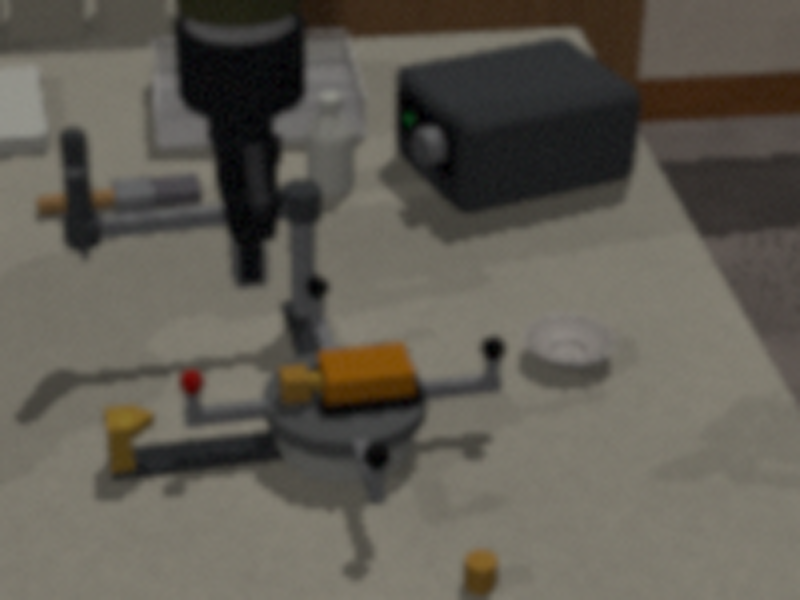

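```bash
python3 - <<'E'
from h import *
r=env.read_camera("top"); cv2.imwrite("pics/top8full.png",r["color"])
B=[red(r)[0][0]]+[darkc(r,darkc(r,p),5) for p in((362,186.5),(320,151),(283.3,191.7))]
W=back(r,B,.072)[:,:2]; print(np.round(B,1),W.round(4))
d=W[2]-W[0]; print("red line",np.degrees(np.arctan2(d[1],d[0]))); d=W[3]-W[1]; print("side line",np.degrees(np.arctan2(d[1],d[0]))-90)
A=W.mean(0); print(A)
for n,u,z in(("tip",(326.1,241),.045),("body",(326.5,247),.048),("pivot",(257.5,188.8),.13)):
    w=back(r,[u],z)[0][:2]-A; print(n,np.hypot(*w),np.degrees(np.arctan2(w[1],w[0])))
E
```

```text
[[324.8 227.8]
 [361.8 186.2]
 [320.  151. ]
 [283.1 191.6]] [[ 0.4593 -0.0058]
 [ 0.5861 -0.1148]
 [ 0.6942  0.0122]
 [ 0.5661  0.1202]]
red line 4.375185381921683
side line 4.858446723975817
[0.57640755 0.00294006]
tip 0.15367926992899458 -175.09877847797344
body 0.17175475724806005 -175.12822006171504
pivot 0.18504936671694924 94.78216825415814
```

```bash
python3 -m pendant '[[[0.022,-0.955,0],0,1],[[0.022,-0.955,0],0,1],[[0.022,-0.955,0],0,1],[[0.022,-0.955,0],0,1],[[0.022,-0.955,0],0,1],[[0.022,-0.955,0],0,1],[[0.022,-0.955,0],0,1],[[0.022,-0.955,0],0,1],[[0.022,-0.955,0],0,1],[[0.022,-0.955,0],0,1]]' 
python3 -m pendant '[[[0.022,-0.955,0],0,1],[[0.022,-0.955,0],0,1],[[0.022,-0.955,0],0,1],[[0.022,-0.955,0],0,1],[[0.022,-0.955,0],0,1],[[0.022,-0.955,0],0,1],[[0.022,-0.955,0],0,1],[[0.022,-0.955,0],0,1],[[0.022,-0.955,0],0,1],[[0.022,-0.955,0],0,1],[[0,0,0],0,1]]' 
python3 look.py 9 side top
```

```text
clock: 19.92
tcp_pos: [0.4865, 0.0304, 0.2522]
orientation: [0.0, 0.999, 0.046, -0.0]
wrist_force: [0.5, -1.2, -0.1]
finger_gap: -0.0003
clock: 21.3
tcp_pos: [0.4774, 0.1705, 0.2539]
orientation: [-0.02, 0.997, 0.081, -0.002]
wrist_force: [0.4, -0.2, -0.3]
finger_gap: -0.0003
tcp r 0.1950 ang 120.5 psi 9.3 z 0.2539 j [ 0.16  0.17 -0.08  1.32  0.04  3.14] F [ 0.4 -0.2 -0.3]
side [287.5 213.8] 10 [4.618e-01 4.000e-04 7.200e-02] r 0.1148 ang -178.96
top [324.76 227.8 ] 25 [ 0.4593 -0.0058  0.072 ] r 0.1175 ang -175.95
```

View pics/side9.png

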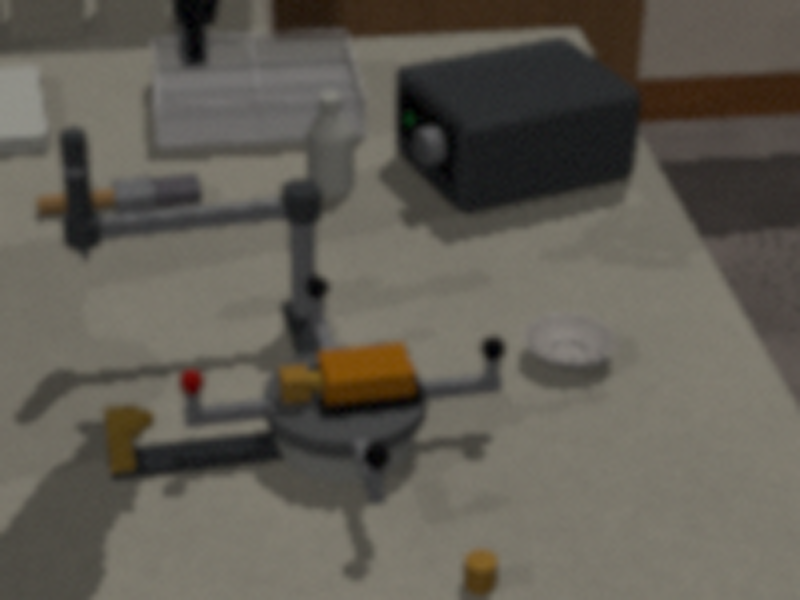

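```bash
python3 -m pendant '[[[0,0,0],-1,1],[[0,0,0],-1,1],[[0,0,0],-1,1],[[0,0,0],-1,1],[[0,0,0],-1,1],[[0,0,0],-1,1],[[0,0,0],-1,1],[[0,0,0],-1,1],[[0,0,0],-1,1],[[0,0,0],-1,1],[[0,0,0],-1,1],[[0,0,0],-1,1]]' 
python3 -m pendant '[[[0,0,0],-1,1],[[0,0,0],-1,1],[[0,0,0],-1,1],[[0,0,0],0,1]]' 
python3 look.py 10
```

```text
clock: 22.9
tcp_pos: [0.4775, 0.1698, 0.2538]
orientation: [-0.017, 0.758, 0.652, 0.01]
wrist_force: [-0.2, 0.7, -0.6]
finger_gap: 0.0001
clock: 23.4
tcp_pos: [0.4775, 0.1698, 0.2538]
orientation: [-0.015, 0.648, 0.761, 0.013]
wrist_force: [-0.0, -0.1, -0.6]
finger_gap: 0.0001
tcp r 0.1944 ang 120.6 psi 99.1 z 0.2538 j [ 0.16  0.17 -0.08  1.32  0.04  1.57] F [-0.  -0.1 -0.6]
```

```bash
python3 -m pendant '[[[1,-0.1,0],0,1],[[1,-0.1,0],0,1],[[0,0,0.94],0,1],[[0,0,0.94],0,1],[[0,0,0.94],0,1],[[0,0,0.94],0,1],[[0,0,0.94],0,1],[[0,0,0.94],0,1],[[0,0,0.94],0,1],[[0,0,0.94],0,1],[[0,0,0],0,1]]' 
python3 look.py 11 side top
```

```text
clock: 24.78
tcp_pos: [0.4649, 0.2143, 0.1038]
orientation: [-0.016, 0.649, 0.761, 0.011]
wrist_force: [-0.6, -0.7, 1.1]
finger_gap: -0.0002
tcp r 0.2394 ang 117.8 psi 99.1 z 0.1038 j [ 0.25  0.27 -0.34  0.96  0.04  1.66] F [-0.6 -0.7  1.1]
side [287.3 213.8] 10 [0.4611 0.0005 0.072 ] r 0.1154 ang -179.00
top [324.76 227.8 ] 25 [ 0.4593 -0.0058  0.072 ] r 0.1175 ang -175.95
```

View pics/side11.png

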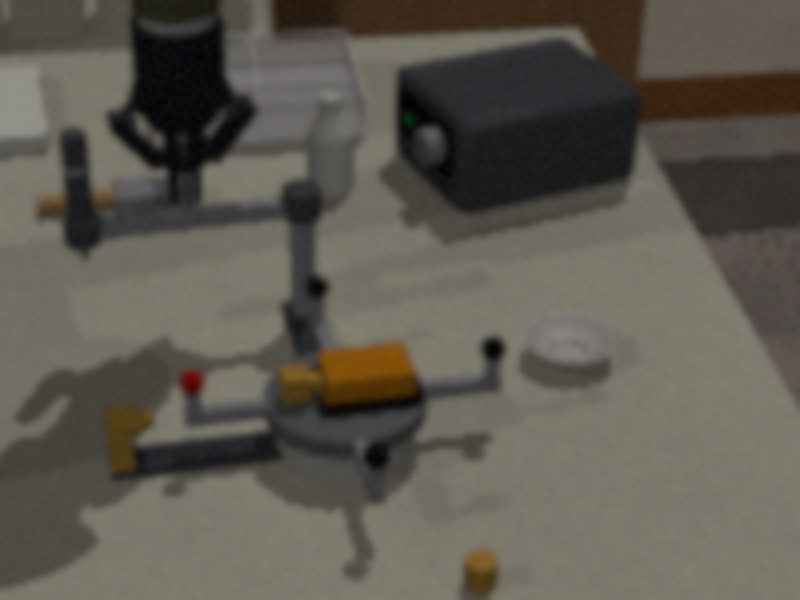

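View pics/top11.png

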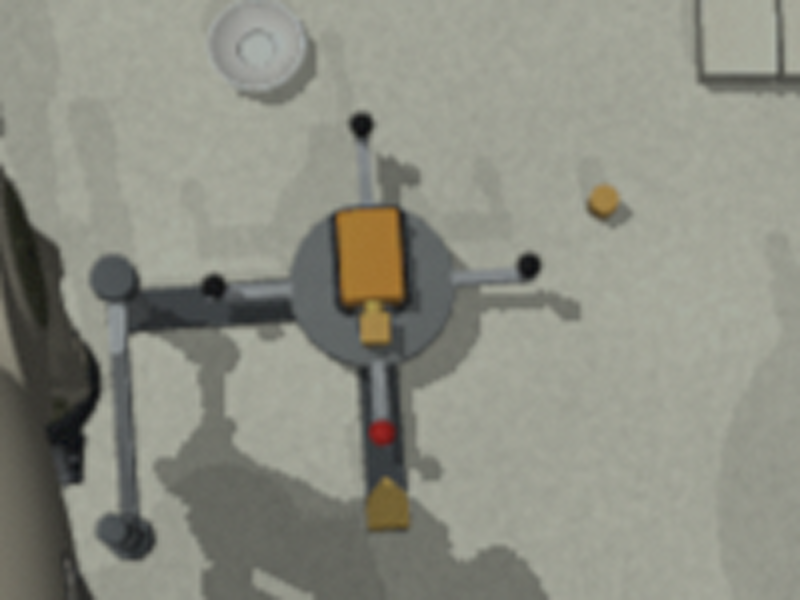

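```bash
python3 -m pendant '[[[-0.4,0,0],0,1],[[-0.5,0,0],0,1],[[-0.35,0,0],0,1],[[-0.475,-0.067,0],-1,1],[[-0.475,-0.067,0],-1,1],[[-0.475,-0.067,0],-1,1],[[-0.475,-0.067,0],-1,1],[[-0.475,-0.067,0],-1,1],[[-0.475,-0.067,0],-1,1],[[0,0,0],0,1]]' 
python3 look.py 12 side top
```

```text
clock: 26.12
tcp_pos: [0.4863, 0.1349, 0.102]
orientation: [-0.01, 0.382, 0.924, 0.017]
wrist_force: [-1.1, -0.4, 1.2]
finger_gap: -0.0001
tcp r 0.1602 ang 124.3 psi 135.1 z 0.1020 j [ 0.09  0.26 -0.36  0.95  0.04  0.87] F [-1.1 -0.4  1.2]
side [287.83333333 213.83333333] 6 [4.628e-01 1.000e-04 7.200e-02] r 0.1138 ang -178.80
top [325.36842105 227.68421053] 19 [ 0.4597 -0.0076  0.072 ] r 0.1172 ang -175.07
```

View pics/side12.png

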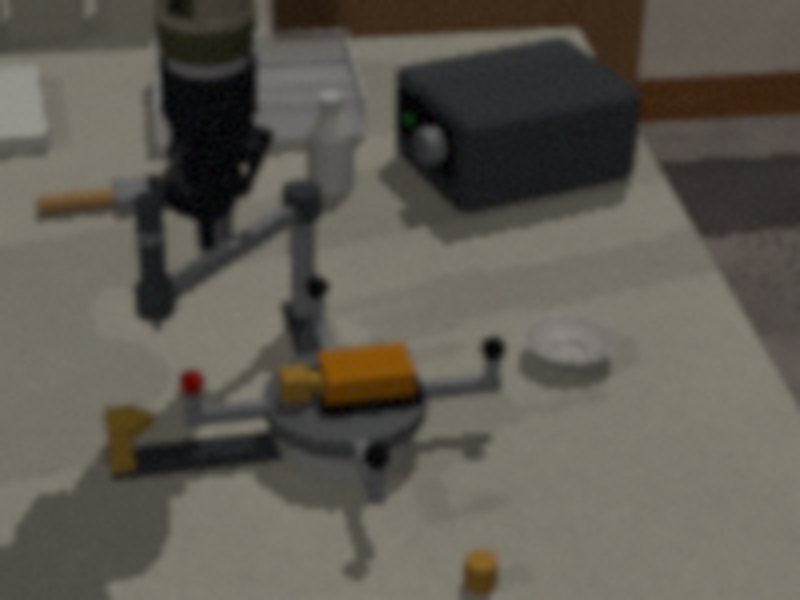

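View pics/top12.png

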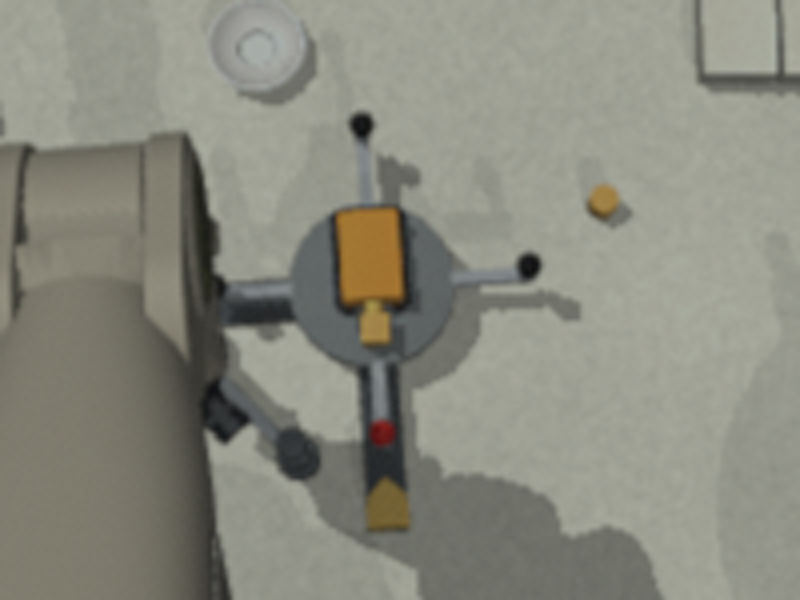

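```bash
python3 -m pendant '[[[-0.475,-0.067,0],-1,1],[[-0.475,-0.067,0],-1,1],[[-0.475,-0.067,0],-1,1],[[-0.475,-0.067,0],-1,1],[[-0.475,-0.067,0],-1,1],[[-0.475,-0.067,0],-1,1],[[-0.475,-0.067,0],-1,1],[[0,0,0],0,1]]' 
python3 look.py 13 side top
```

```text
clock: 27.22
tcp_pos: [0.5401, 0.0983, 0.1]
orientation: [-0.004, 0.025, 0.999, 0.019]
wrist_force: [-0.4, 0.1, -0.3]
finger_gap: -0.0002
tcp r 0.1025 ang 110.8 psi 177.1 z 0.1000 j [ 0.01  0.34 -0.25  0.99  0.04  0.06] F [-0.4  0.1 -0.3]
top [325.5 228. ] 16 [ 0.4588 -0.008   0.072 ] r 0.1182 ang -174.92
```

View pics/side13.png

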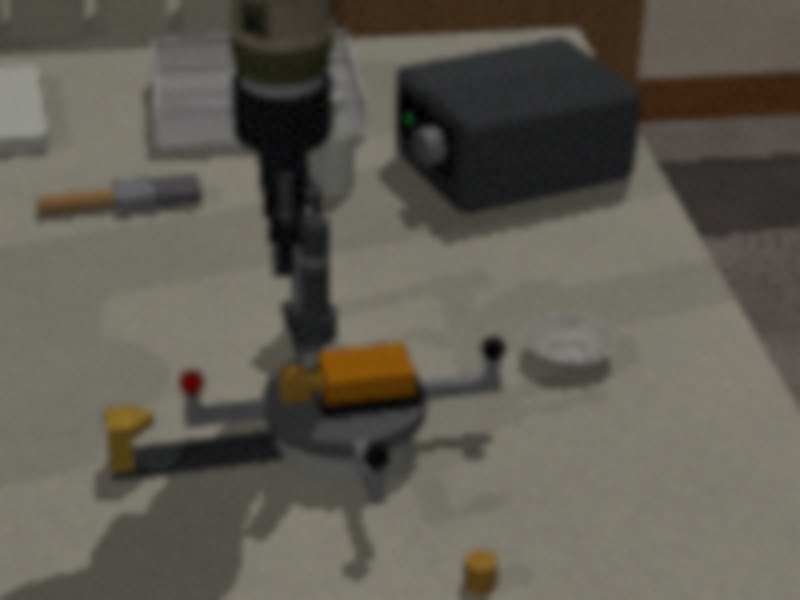

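View pics/top13.png

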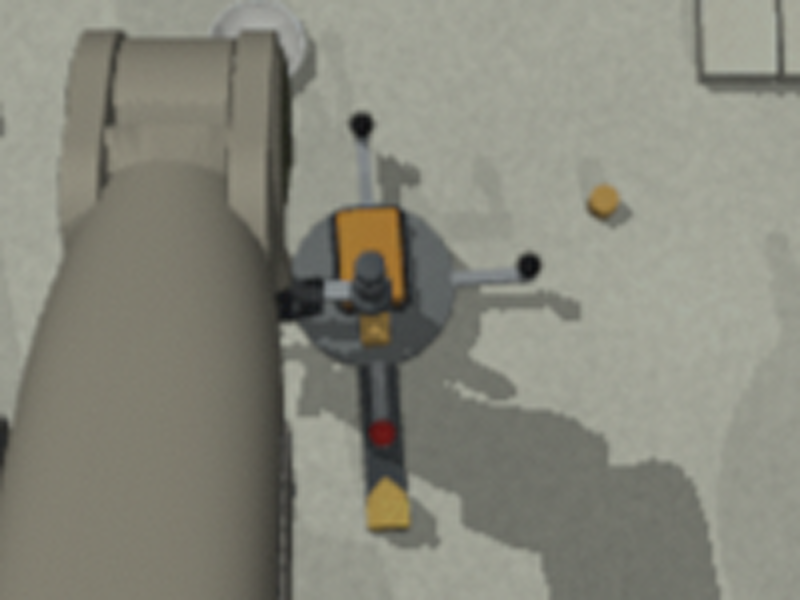

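```bash
python3 -m pendant '[[[-0.2,-0.025,0],-0.4,1],[[-0.2,-0.025,0],-0.4,1],[[0,0,0],0,1]]'; python3 -m pendant '[[[-0.1,-0.01,0],-0.2,1],[[0,0,0],0,1]]';python3 look.py 14 top
```

```text
clock: 27.7
tcp_pos: [0.5475, 0.0972, 0.1]
orientation: [-0.003, -0.017, 1.0, 0.02]
wrist_force: [0.1, -0.3, 0.1]
finger_gap: -0.0001
clock: 27.95
tcp_pos: [0.5495, 0.097, 0.0999]
orientation: [-0.003, -0.028, 0.999, 0.02]
wrist_force: [-0.3, -0.5, -0.0]
finger_gap: 0.0001
tcp r 0.0983 ang 105.9 psi 183.2 z 0.0999 j [ 0.01  0.36 -0.23  0.99  0.04 -0.05] F [-0.3 -0.5 -0. ]
top [324.60869565 227.95652174] 23 [ 0.4589 -0.0054  0.072 ] r 0.1179 ang -176.18
```

View pics/top14.png

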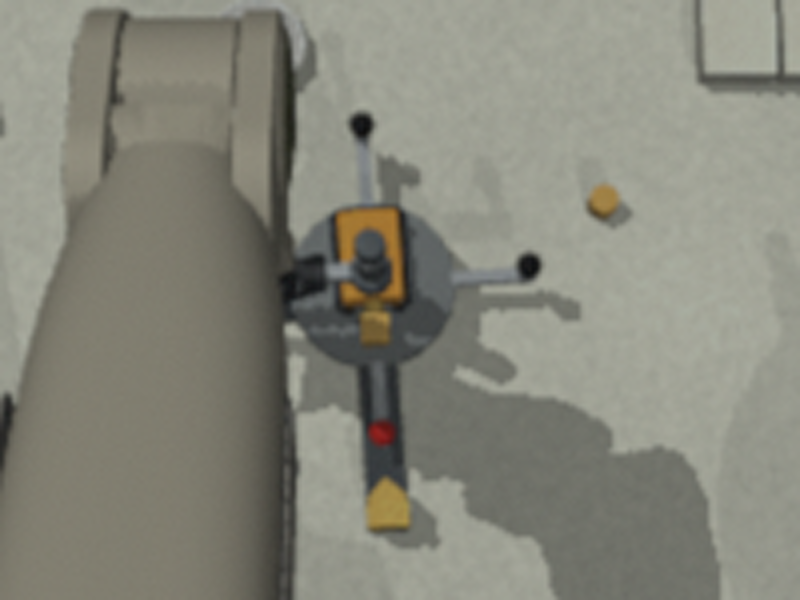

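```bash
for k in 1 2 ; do python3 -m pendant '[[[-0.06,-0.005,0],-0.05,1],[[0,0,0],0,1]]' | grep -E "tcp|force"; done
```

```text
tcp_pos: [0.551, 0.097, 0.0999]
wrist_force: [-2.0, 0.4, 0.8]
tcp_pos: [0.5523, 0.0969, 0.0999]
wrist_force: [-0.7, -0.1, 0.2]
```

```bash
python3 -m pendant '[[[-0.06,0,0],0,1],[[0,0,0],0,1]]' | grep -E "tcp|force"; python3 -m pendant '[[[-0.06,0,0],0,1],[[0,0,0],0,1]]' | grep -E "tcp|force"
```

```text
tcp_pos: [0.5525, 0.0969, 0.0999]
wrist_force: [-5.3, -0.7, 3.7]
tcp_pos: [0.5525, 0.0969, 0.0998]
wrist_force: [-8.8, -2.0, 5.4]
```

```bash
python3 -m pendant '[[[0.3,0,0],0,1],[[0.7,0,0],0,1],[[1,0,0],0,1],[[1,0,0],0,1],[[0,0,-1],0,1],[[0,0,-1],0,1],[[0,0,-1],0,1],[[0,0,-1],0,1],[[0,0,-1],0,1],[[0,0,-1],0,1],[[0,0,-1],0,1],[[0,0,-1],0,1]]'; python3 -m pendant '[[[0,1,0],0,1],[[0,1,0],0,1],[[0,1,0],0,1],[[0,1,0],0,1],[[0,1,0],0,1],[[0,1,0],0,1],[[0,1,0],0,1],[[0,1,0],0,1],[[0,0,0],0,1]]';python3 look.py 15 side top 5,-85
python3 - <<'E'
from h import *
i=env.read_camera("top"); cv2.imwrite("pics/top15full.png",i["color"])
for n in("dish","cap","brush","jar","flacon1","vial"):
    print(n,[(np.round(d["location"]).tolist(),round(d["p"],2)) for d in env.boxes_of("top",n)])
E
```

```text
clock: 30.5
tcp_pos: [0.4955, 0.0868, 0.2608]
orientation: [-0.002, -0.033, 0.999, 0.02]
wrist_force: [0.3, 0.5, -0.5]
finger_gap: -0.0001
clock: 31.62
tcp_pos: [0.4848, 0.2475, 0.2664]
orientation: [-0.002, -0.034, 0.999, 0.02]
wrist_force: [0.3, -0.1, 0.1]
finger_gap: 0.0002
tcp r 0.2616 ang 110.5 psi 183.9 z 0.2664 j [0.3  0.24 0.03 1.36 0.04 0.23] F [ 0.3 -0.1  0.1]
side [287.5        213.66666667] 6 [0.4618 0.0011 0.072 ] r 0.1147 ang -179.32
top [324.76 227.8 ] 25 [ 0.4593 -0.0058  0.072 ] r 0.1175 ang -175.95
black [320. 151.] r 0.1181 ang 4.71
black [361.8 186.2] r 0.1177 ang -85.37
dish [([295.0, 130.0], 0.97)]
cap [([467.0, 256.0], 0.48), ([380.0, 170.0], 0.36), ([287.0, 184.0], 0.3)]
brush []
jar []
flacon1 [([465.0, 257.0], 0.66), ([457.0, 160.0], 0.58), ([467.0, 227.0], 0.55), ([327.0, 200.0], 0.25)]
vial [([446.0, 191.0], 0.5)]
```

View pics/top15.png

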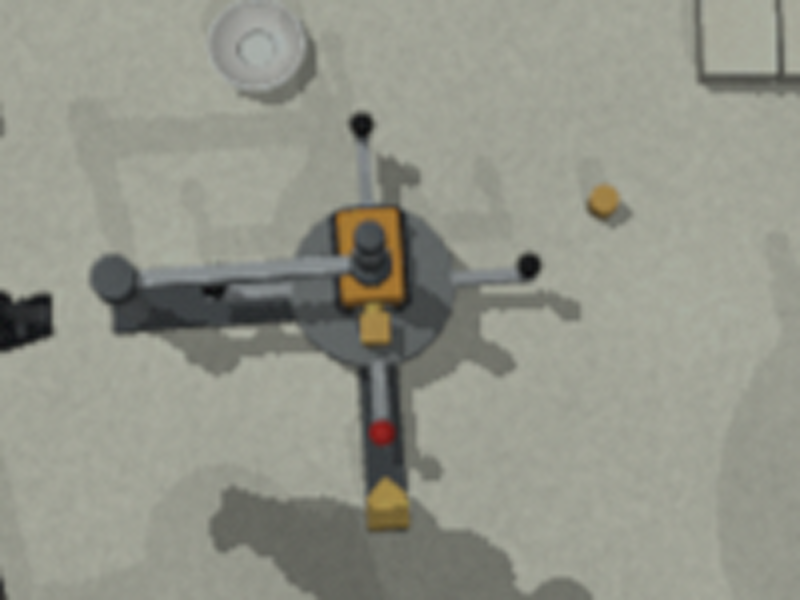

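View pics/side15.png

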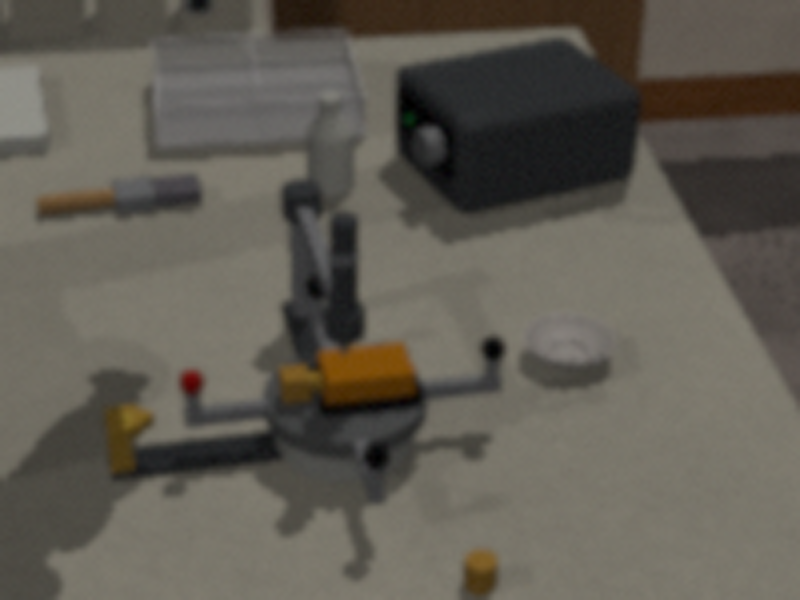

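View pics/top15full.png

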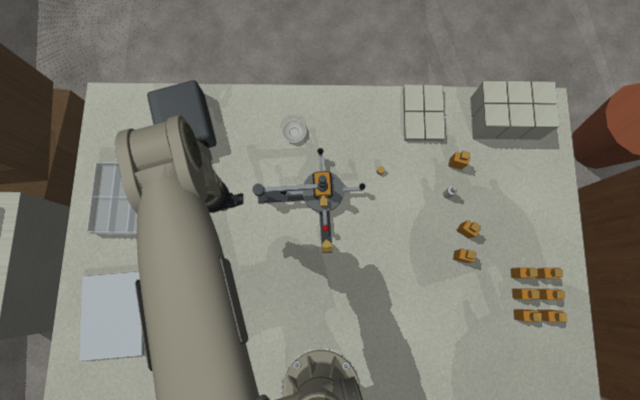

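The red tip lines up with the pointer: ball at crop (382,432), pointer at (387,490). The pen stands over the bottle on the axis, and nothing else has moved.

```bash
python3 -c "
from workcell import env
print(env.hand_in(), env.get_state()['clock'])"
```

```text
the job is handed in; nothing more can be done
the job is handed in; nothing more can be done
```

I pushed the red-tipped spoke clockwise until it pointed at the brass pointer, then pushed the swing arm in to its stop. The gripper then backed clear and I handed the job in at about 32 s.

- **Turntable:** the last pictures put the spoke's axis at about 4.6° (single readings 4.1–5.1°) against the pointer's direction of about 4.9°, so it is lined up within measurement noise. The side camera's single red-ball reading was about 4° away (−179.3° against about −175.2°). I gave it little weight because it covers only a few pixels at a slant.
- **Swing arm:** the tool stalled against the stop, with the wrist force rising to about 9 N along x. The pictures show the pen over the bottle on the turntable's axis.
- **Other items:** the bottle sits aligned in its cradle, and the cap, dish, flacons, vial, brush and jar are where they were in the last pictures. The networks missed the brush and jar in the last top picture, where the arm hid them; I saw both in the side picture.
- **Joint limit:** on the way to the swing arm the last joint ran into its 3.14 rad limit and was held there by the controller. I turned the tool back and pushed with the other finger face. This left a tilt of about 2°, which had no visible effect.
- **Typed moves:** one small nudge near the stop was repeated by a two-pass shell loop instead of being typed twice.

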